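# Check a repaired speaker on its charging disc, then pack it in the deep bin

### The job

The repaired speaker leans in the angled rest. Stand it upright, foot down, in the middle of the round charging disc and let go of it for a second, then lift it off and lower it gently into the deep bin, so that it ends standing upright on its foot on the bin's floor, let go of. Do not drop or bang it into the bin, do not push the bin about, and leave the other things on the bench alone.

Things in the scene. Friction and masses are not known exactly. Their poses are not given: they have to be found in the camera images.
- speaker: Bullet-shaped portable speaker, rigid, about 0.3 kg: dark grey cylinder 58 mm in diameter, 116 mm tall, black dome above 86 mm, straight-sided from 6 to 86 mm, flat foot 50 mm across. Origin: centre of the foot's underside; z runs from foot to dome; round about z. It starts leaning 40 degrees from vertical in the rest, dome away from the robot. Centre of mass 56 mm above the foot.
- rest: Fixed angled rest: base plate 160 x 100 x 10 mm, two steel bars under the speaker sloping up towards its +x at 40 degrees from vertical, 110 mm tall, 48 mm wide over both bars (narrower than the speaker, whose sides are free), and a black ledge under the foot. Origin: centre of its underside; the speaker's foot centre starts 20 mm to -x of it and 45 mm above it.
- disc_top (a point): Centre of the top face of the charging disc, 12 mm above the bench. The disc is fixed to the bench, white, flat, 120 mm in diameter, with a dark rubber top 92 mm across and a small white plug stub on its rim.
- bin: The deep bin: open-topped grey plastic box, outside 120 mm along its x by 160 mm along its y, 118 mm tall, walls 4 mm (inside 112 x 152 mm), loose on the bench, 0.9 kg. Origin: centre of its underside. The shallow grey tray, 120 x 180 mm and 30 mm tall, is another thing.
- bin_floor (a point): Centre of the bin's inner floor (a rubber pad), 8 mm above the bin's underside, 110 mm below its rim; axes as the bin's.
- phone: Bystander: a flat phone, 150 x 72 x 9 mm; origin at the centre of its underside.
- tape: Bystander: a black roll of tape, 80 mm across, 19 mm tall; origin at the centre of its underside.
- driver: Bystander: a screwdriver lying on the bench; origin on the bench under its middle.
- tray: Bystander: the shallow grey tray, 120 x 180 x 30 mm; origin at the centre of its underside.
- jar: Bystander: a glass jar, 72 mm across, 120 mm tall; origin at the centre of its underside.
- brush: Bystander: a small brush lying on the bench; origin on the bench under its middle.
- cleaner: Bystander: a clear bottle, 56 mm across, 140 mm tall; origin at the centre of its underside.
Things that resemble listed ones, but are neither listed nor needed, are in the scene too. What is meant by the part that bears disc_top is not blue, and is the smaller of those in its own colour.

How it is judged:
By the outcome, as a careful person would: the job done as asked, in the order asked, and still so for the second after the job is handed in, with the robot touching nothing.
It also fails if it takes over 64 s, if anything falls off the work surface, if the arm or the gripper's body presses on something with over 40 N, if the wrist force passes 120 N, or if a joint passes its speed limit or range.

### The arm

A 6-joint arm with a two-finger parallel gripper is mounted at the origin on the work surface. World frame = base frame: x ahead of the robot, y to its left, z up, the work surface at z = 0. Lengths are in m, angles in rad, forces in N, time in s.
With the tool pointing down it reaches from about 0.325 to 0.9 m from the base axis. Payload 3.5 kg.
Tool frame: the origin (TCP) lies at the very end of the fingers, on their centre line; the grasp point (between the pads) lies 19 mm behind it; z points along the fingers, y is the line along which they close (so a half turn about z gives the same grasp; the last joint's range is limited). The gripper opens to 85 mm and grips with 20 to 120 N. Pads are 22 mm wide; open, the fingers measure 114 mm over their backs; the gripper's body (76 mm by 85 mm) begins 54 mm behind the grasp point. The pads swing forward as they close: fully open they stand 13 mm farther back than shut.
Start: joints at [-1.222, 0.276, -0.026, 1.268, 0, 1.467], TCP at [0.273, -0.562, 0.231] pointing down, gripper open.
Joint ranges: [-3.12, 3.12], [-0.85, 1.88], [-1.08, 1.24], [-1.95, 2.15], [-1.57, 1.53], [-3.14, 3.14]. Speed limits (rad/s): [2.57, 2.57, 3.14, 3.14, 3.14, 3.14].

### API

Orientations are given as a rotation vector (axis times angle).
In Python, from plant import env gives the robot as it stands.
- The arm moves only by the tool arm_command, never from a script. Its argument "commands" is a list of rows, each a list of 5 numbers: the shift along the tool's x, y, z in mm, then the turn about the tool's z in rad, then the finger opening in mm, from 0 to 85.4. In form: [[dx, dy, dz, yaw, grip], ...]. A call has 1 to 20 rows; each row shifts and turns the commanded pose from where the row before left it, along the tool's axes as they then stand; what a row does not reach is not made up. A row lasts 1/10 s, in which the tool goes at most 50 mm and 8.59 degrees, less where a joint would pass 70% of its speed; a pose out of reach is approached as far as the arm can. A call is refused whole if a number of a shift passes 50 or a number of a turn 0.15, either way. A call with a gripper value outside its range is refused whole. The fingers move at their own pace and stop on an object; the grip force is fixed at half the most. Time passes only in rows, so rows that do not move let the fingers close. It gives the time, the measured TCP pose, the force, the opening and the grip force at its end, in the units of the state.
- env.sense(): the state, without advancing time (a new reading comes with each control period).
- env.camera(name): name is "scene" or "top"; returns a dict with "color" (480x640x3 uint8, red, green, blue), "depth" (480x640 float32, m along the optical axis (not along the pixel's ray), 0 where there is no reading), "intrinsics" (3x3 intrinsics, pixels), "R" (3x3) and "t" (3): a world point X has camera coordinates R X + t. Camera axes: x right, y down, z forward; pixel columns grow to the right and rows downward; lengths in m; the calibration is good to about 2 mm. A picture is of the moment at which its call begins.
- env.sign_off(): hands the job in; it is judged then, once.
The state is a dict: "time_s": time; "joint_pos": joint angles; "dq": joint speeds; "tau": joint torques, N m; "tcp_pos": TCP position; "tcp_rot": TCP orientation; "force": force on the tool from outside, world axes, zero at the start; "moment": the same for the moment, N m; "grip_width": finger opening in m; "grip_force": force on a finger pad.
Only numpy, scipy, OpenCV 4.12 (cv2) and the standard library are available. Lean on these libraries where they do the work, as an engineer would, in place of code of your own. Each camera call takes 0.05 s, during which the arm holds its last target. There are 200 camera calls.

## Working session

There is one attempt and no reset: what is moved stays moved. The work goes in short steps, Python scripts to look and compute and a tool call to move; the robot and the scene stay as the last step left them, time stands still between calls to the robot, and variables do not carry over. Pictures are saved under pics/ and viewed, at most 10 in all, crops included, and the job is handed in when it is done.

Besides the shell and the picture viewer there is one more tool, called as name(argument=value, ...), one argument or row to a line, values as JSON. arm_command: Moves the arm, as the interface text tells. Its arguments: {"type":"object","properties":{"commands":{"type":"array"}},"required":["commands"]}

```bash
mkdir -p pics; cat > h.py <<'E'
import numpy as np, cv2
from plant import env
from scipy.spatial.transform import Rotation as Ro
def shot(n):
    c=env.camera(n); np.savez(''+n+'.npz',**{k:np.array(v) for k,v in c.items()}); return c
def load(n): return np.load(''+n+'.npz')
def cast(c,u,v,z):
    d=c['R'].T@np.linalg.inv(c['intrinsics'])@np.array([u,v,1.]); o=-c['R'].T@c['t']
    return o+d*(z-o[2])/d[2]
def cloud(c):
    v,u=np.mgrid[0:480,0:640]; d=c['depth']; p=np.stack([u,v,np.ones_like(u)],-1)@np.linalg.inv(c['intrinsics']).T*d[...,None]
    X=(p-c['t'])@c['R']; X[d==0]=np.nan; return X
E
python3 - <<'E'
from h import *
for n in('scene','top'):
    c=shot(n); cv2.imwrite(f'pics/{n}0.png',c['color'][...,::-1]); print(n,c['intrinsics'].tolist(),(-c['R'].T@c['t']).round(3),c['R'].round(2).tolist())
s=env.sense(); print(s)
E
```

```text
scene [[582.482093472712, 0.0, 322.47878456194064], [0.0, 582.482093472712, 250.68474454670164], [0.0, 0.0, 1.0]] [ 1.64  -0.203  0.883] [[0.2, 0.98, -0.0], [0.56, -0.12, -0.82], [-0.8, 0.16, -0.57]]
top [[624.8667599109764, 0.0, 305.62895190890686], [0.0, 624.8667599109764, 239.6242438119361], [0.0, 0.0, 1.0]] [0.154 0.013 2.023] [[0.02, -1.0, 0.01], [-0.98, -0.03, -0.18], [0.18, -0.01, -0.98]]
{'time_s': 0.1, 'joint_pos': array([-1.22239898e+00,  2.77078765e-01, -2.77743514e-02,  1.26799215e+00,
       -3.64717797e-05,  1.46738578e+00]), 'dq': array([ 3.24079066e-04, -2.40352203e-03,  2.45161751e-03,  1.55512226e-03,
        2.41840882e-03,  4.44640945e-06]), 'tau': array([-2.52960081e-05, -4.46708179e+01,  2.96128070e+01,  8.45629082e-03,
       -1.26980813e-04, -7.70960042e-06]), 'tcp_pos': array([ 0.27259923, -0.56161961,  0.23024354]), 'tcp_rot': array([-3.05979355e+00, -7.03222833e-01,  4.49826274e-04]), 'force': array([-1.27709156, -0.05222138, -0.26725091]), 'moment': array([0.00248987, 0.0154126 , 0.01422706]), 'grip_force': 0.0, 'grip_width': 0.08541491559808807}
```

View pics/scene0.png

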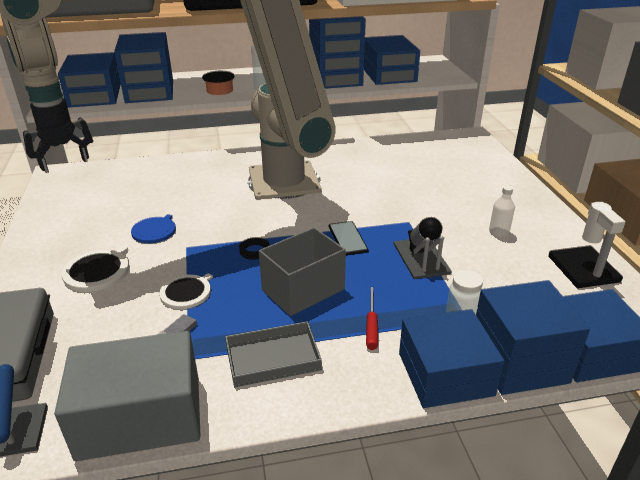

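View pics/top0.png

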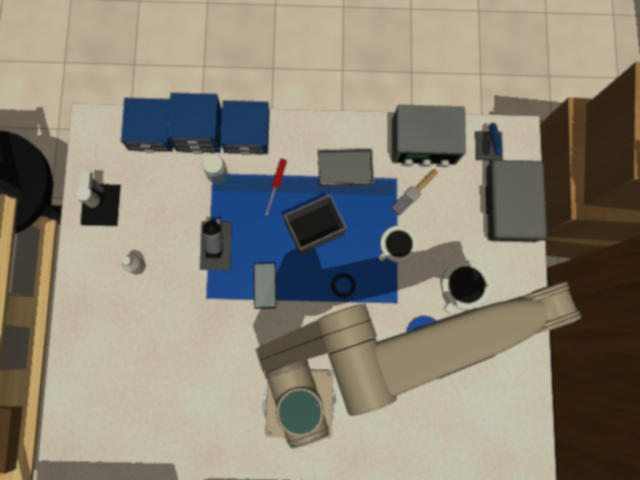

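The scene shows the speaker in its rest at (428,235) and the open bin at (302,270). The tray is at (273,353).

There are three disc candidates in the scene view:
- **Blue:** (153,229), excluded by colour.
- **Large white:** (97,270), which looks about 30 % bigger.
- **Small white:** (185,291) in scene, (397,243) in top. It fits: not blue, and the smaller of the two whites.

I'll confirm this with sizes and a crop.

```bash
python3 - <<'E'
from h import *
s=load('scene');t=load('top')
crop=s['color'][215:320,55:225,::-1]
c2=s['color'][205:290,380:470,::-1]
a=cv2.resize(crop,None,fx=4.4,fy=4.4)[:440]; cv2.imwrite('pics/disc.png',a)
b=np.hstack([cv2.resize(c2,(400,378),interpolation=2),cv2.resize(t['color'][210:280,190:245,::-1],(297,378),interpolation=2)]); cv2.imwrite('pics/rest.png',b)
# discs: dark blob in both views
for n,c,boxes in(('scene',s,[(155,272,216,312),(60,245,133,295)]),('top',t,[(380,225,416,262),(440,262,492,312)])):
    g=c['color'].astype(int).max(2)
    for x0,y0,x1,y1 in boxes:
        m=(g[y0:y1,x0:x1]<60).astype('uint8'); cs,_=cv2.findContours(m,0,1); k=max(cs,key=cv2.contourArea)
        k=k.reshape(-1,2)+[x0,y0]; P=np.array([cast(c,u,v,.012)[:2] for u,v in k],'f4'); e=cv2.fitEllipse(P)
        print(n,'dark',np.round(e[0],4),np.round(e[1],3))
for n,c in(('scene',s),('top',t)):
    X=cloud(c); z=X[...,2]
    # bin rim
    R=(np.abs(z-.118)<.008)&(np.abs(X[...,0]-.55)<.22)&(np.abs(X[...,1]+.03)<.15)
    m=R.astype('uint8');nn,l,st,ce=cv2.connectedComponentsWithStats(m,connectivity=8)
    for i in range(1,nn):
        if st[i,4]>25:
            P=X[l==i][:,:2].astype('f4'); print(n,'rim?',st[i,:5],np.round(cv2.minAreaRect(P),4).tolist() if 0 else cv2.minAreaRect(P))
    # speaker/rest region
    q=[(428,235)] if n=='scene' else [(213,235)]
    for u,v in q:
        W=X[v-32:v+45,u-35:u+35].reshape(-1,3); col=c['color'][v-32:v+45,u-35:u+35].reshape(-1,3).max(1)
        k=(W[:,2]>.004)&(W[:,2]<.018)&(col<110); print(n,'base',k.sum(),cv2.minAreaRect(W[k][:,:2].astype('f4')))
        k=(W[:,2]>.05)&(W[:,2]<.17); print(n,'high',k.sum(),W[k].min(0),W[k].max(0),np.median(W[k],0))
    for p in ([(300,330),(230,330),(185,291)] if n=='scene' else [(230,290),(300,188),(397,243)]): print(p,X[p[1],p[0]].round(3))
E
```

```text
scene dark [ 0.5096 -0.3116] [0.086 0.087]
scene dark [ 0.3752 -0.5313] [0.113 0.12 ]
top dark [ 0.5114 -0.3134] [0.079 0.083]
top dark [ 0.384  -0.5321] [0.112 0.113]
scene rim? [259 227  87  53 837] ((0.5578914880752563, -0.033213600516319275), (0.12944544851779938, 0.16512344777584076), 26.361379623413086)
scene base 1083 ((0.4723286032676697, 0.2914290726184845), (0.13151051104068756, 0.22632086277008057), 77.94149780273438)
scene high 999 [0.44513691 0.25577453 0.05018618] [0.74047406 0.3145336  0.14737949] [0.5414831  0.27462065 0.10749203]
(300, 330) [ 0.708 -0.066  0.013]
(230, 330) [ 0.666 -0.216  0.003]
(185, 291) [ 0.525 -0.31   0.018]
top rim? [324 194  22  40  87] ((0.5861479640007019, -0.09633101522922516), (0.1264059841632843, 0.038688503205776215), 15.882257461547852)
top rim? [284 198  40  36 105] ((0.5916522145271301, 0.010123871266841888), (0.05827532708644867, 0.14689654111862183), 50.710330963134766)
top rim? [308 236  19  10  30] ((0.49657782912254333, -0.04273376241326332), (0.005639676935970783, 0.0632500872015953), 26.781707763671875)
top base 657 ((0.49861711263656616, 0.28474506735801697), (0.17589835822582245, 0.09949970990419388), 1.1672523021697998)
top high 672 [0.44332586 0.25706336 0.05016615] [0.56078586 0.31481933 0.15280876] [0.49507874 0.28269423 0.10887429]
(230, 290) [0.347 0.232 0.003]
(300, 188) [ 0.694  0.014 -0.003]
(397, 243) [ 0.513 -0.307  0.014]
```

View pics/disc.png

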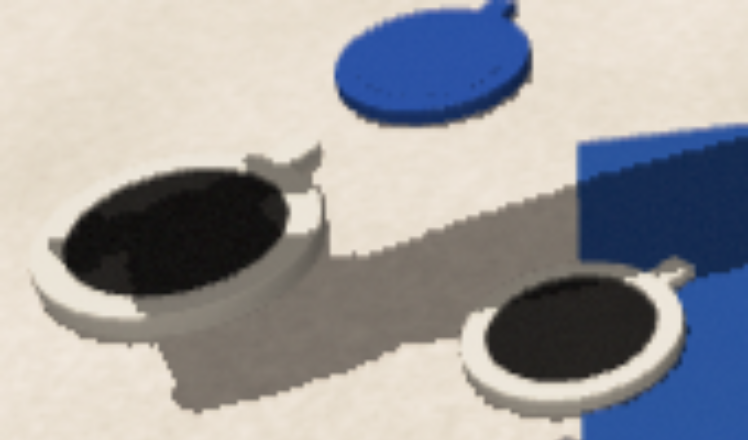

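View pics/rest.png

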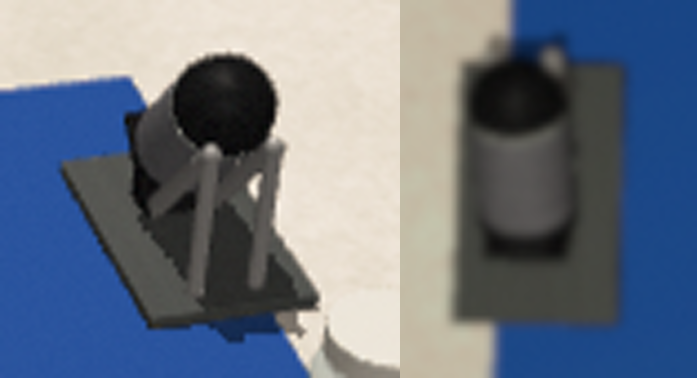

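The crop confirms it: the small white disc (crop 570,330) has a dark top about 88 mm across, against about 115 mm for the large one. The rest crop shows the speaker's sides clear of the bars, leaning to +x. One refinement follows, for the rest's yaw and the bin's pose.

```bash
python3 - <<'E'
from h import *
from scipy.optimize import least_squares
s=load('scene');t=load('top')
for n,c,(u,v) in(('scene',s,(428,232)),('top',t,(213,235))):
    W=cloud(c)[v-25:v+25,u-28:u+28].reshape(-1,3); W=W[(W[:,2]>.065)&(W[:,2]<.16)&(W[:,0]<.58)&(W[:,0]>.43)&(abs(W[:,1]-.285)<.04)]
    def f(p):
        a=np.array([np.sin(.698)*np.cos(p[2]),np.sin(.698)*np.sin(p[2]),np.cos(.698)]); d=W-[p[0],p[1],.045]; h=d@a
        h=np.clip(h,0,87); h=np.minimum(h,.087); return np.linalg.norm(d-np.outer(h,a),axis=1)-.029
    r=least_squares(f,[.478,.285,0],loss='soft_l1',f_scale=.003); print(n,'foot x y yaw',r.x.round(4),len(W),np.sqrt((r.fun**2).mean()))
# base plate contour in top
g=t['color'].astype(int); X=cloud(t)
m=((g.max(2)-g.min(2)<22)&(g.max(2)<120)).astype('uint8'); m[:215]=0;m[275:]=0;m[:,:195]=0;m[:,236:]=0
k=max(cv2.findContours(m,0,1)[0],key=cv2.contourArea).reshape(-1,2)
print('plate',cv2.minAreaRect(np.array([cast(t,*p,.01)[:2] for p in k],'f4')))
# bin contour in both views: rim by cloud + boundary
for n,c,b in(('scene',s,(245,215,360,320)),('top',t,(275,190,355,255))):
    X=cloud(c); P=X[b[1]:b[3],b[0]:b[2]].reshape(-1,3); P=P[(abs(P[:,2]-.118)<.012)][:,:2]
    def f(p):
        C,S=np.cos(p[2]),np.sin(p[2]); d=P-p[:2]; q=np.abs(np.c_[d@[C,S],d@[-S,C]])-[.058,.078]
        return np.where((q<0).all(1),q.max(1),np.hypot(*np.maximum(q,0).T))
    r=least_squares(f,[.558,-.033,.46],loss='soft_l1',f_scale=.002); print(n,'bin',r.x.round(4),len(P),np.sqrt((r.fun**2).mean()))
E
```

```text
scene foot x y yaw [0.4719 0.2873 0.0166] 792 0.007152171047893944
top foot x y yaw [0.4682 0.2861 0.0138] 615 0.00397769979022213
plate ((0.4991382956504822, 0.28637316823005676), (0.17235571146011353, 0.09642089158296585), 1.1988521814346313)
scene bin [ 0.559  -0.0341  0.4617] 1062 0.0019783725872033653
top bin [ 0.556  -0.0342  0.4598] 312 0.0016736216268835346
```

arm_command(
  commands=[
    [0,0,-10,-0.149,85],
    [0,0,-10,-0.149,85],
    [0,0,-10,-0.149,85],
    [0,0,-10,-0.149,85],
    [0,0,-10,-0.149,85],
    [0,0,-10,-0.149,85],
    [0,0,-10,-0.149,85],
    [0,0,-10,-0.149,85],
    [0,0,0,-0.149,85],
    [0,0,0,-0.149,85],
    [0,0,0,-0.149,85],
    [0,0,0,-0.149,85],
    [0,0,0,-0.149,85],
    [0,0,0,-0.149,85],
    [0,0,0,-0.149,85],
    [0,0,0,-0.149,85],
    [0,0,0,-0.149,85],
    [0,0,0,-0.149,85],
    [0,0,0,0,85],
  ],
)

```text
time_s: 2.0
tcp_pos: [0.2727, -0.5619, 0.3106]
tcp_rot: [-0.013, -3.141, -0.002]
force: [0.0, 0.3, -0.4]
grip_width: 0.0847
grip_force: 0.0
```

arm_command(
  commands=[
    [0,0,0,-0.03,85],
    [-7,23,0,0,85],
    [-15,47,0,0,85],
    [-15,47,0,0,85],
    [-15,47,0,0,85],
    [-15,47,0,0,85],
    [-15,47,0,0,85],
    [-15,47,0,0,85],
    [-15,47,0,0,85],
    [-15,47,0,0,85],
    [-15,47,0,0,85],
    [-15,47,0,0,85],
    [-15,47,0,0,85],
    [-15,47,0,0,85],
    [-15,47,0,0,85],
    [-15,47,0,0,85],
    [-15,47,0,0,85],
    [-15,47,0,0,85],
    [-7,23,0,0,85],
    [0,0,0,0,85],
  ],
)

```text
time_s: 4.0
tcp_pos: [0.5095, 0.2441, 0.3106]
tcp_rot: [0.039, -3.141, -0.001]
force: [-0.3, -0.8, -0.8]
grip_width: 0.0845
grip_force: 0.0
```

arm_command(
  commands=[
    [-7,21,0,0,85],
    [-6,22,0,0,85],
    [0,0,0,0,85],
    [0,0,30,0,85],
    [0,0,30,0,85],
    [0,0,30,0,85],
    [0,0,30,0,85],
    [0,0,20,0,85],
    [0,0,20,0,85],
    [0,0,0,0,85],
    [0,0,0,0,85],
  ],
)

```text
time_s: 5.1
tcp_pos: [0.5208, 0.2833, 0.1515]
tcp_rot: [0.033, -3.141, 0.001]
force: [-0.0, 0.7, -0.5]
grip_width: 0.0851
grip_force: 0.0
```

```bash
python3 - <<'E'
from h import *
c=shot('scene'); d=shot('top'); a=c['color'][150:300,350:500,::-1]; b=d['color'][190:290,165:265,::-1]
cv2.imwrite('pics/pre.png',np.hstack([cv2.resize(a,(400,400),interpolation=2),cv2.resize(b,(400,400),interpolation=2)]))
E
```

```text
(no output)
```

View pics/pre.png

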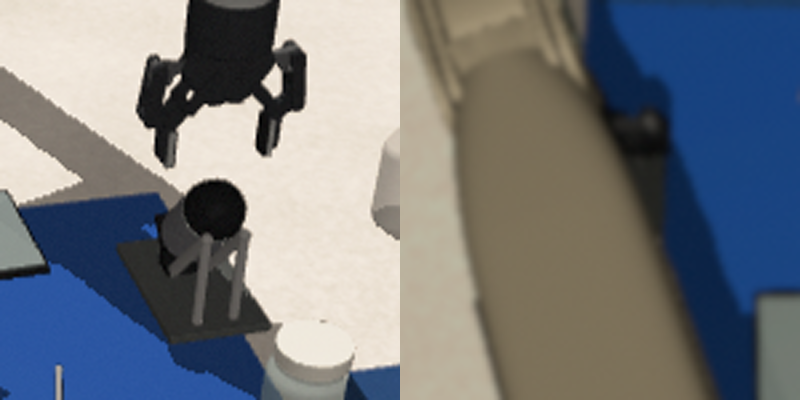

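The gripper (left panel 215,110) is centred above the speaker (210,225), with its fingers on either side. The next step is to descend and grip.

arm_command(
  commands=[
    [-1,4,0,0,85],
    [0,0,20,0,85],
    [0,0,20,0,85],
    [0,0,20,0,85],
    [0,0,14,0,85],
    [0,0,0,0,85],
    [0,0,0,0,60],
    [0,0,0,0,50],
    [0,0,0,0,45],
    [0,0,0,0,40],
    [0,0,0,0,40],
    [0,0,0,0,40],
  ],
)

```text
time_s: 6.4
tcp_pos: [0.5232, 0.2867, 0.0794]
tcp_rot: [-0.033, 3.138, -0.006]
force: [-0.7, -5.3, 4.4]
grip_width: 0.0564
grip_force: 62.8
```

arm_command(
  commands=[
    [0,0,-5,0,40],
    [0,0,-10,0,40],
    [0,0,-20,0,40],
    [0,0,-30,0,40],
    [0,0,-30,0,40],
    [0,0,-30,0,40],
    [0,0,-25,0,40],
    [0,0,0,0,40],
    [0,0,0,0,40],
  ],
)

```text
time_s: 7.3
tcp_pos: [0.5222, 0.2888, 0.2277]
tcp_rot: [-0.035, 3.14, 0.001]
force: [-0.6, 0.6, -3.7]
grip_width: 0.0564
grip_force: 64.5
```

```bash
python3 - <<'E'
from h import *
c=shot('scene'); a=c['color'][120:280,360:520,::-1]
cv2.imwrite('pics/lift.png',cv2.resize(a,(480,480),interpolation=2)); s=env.sense(); print(s['force'],s['grip_width'],s['tcp_pos'])
E
```

```text
[ 0.46921454  0.00526308 -3.02476259] 0.056485446905001006 [0.52127501 0.28832886 0.22624499]
```

View pics/lift.png

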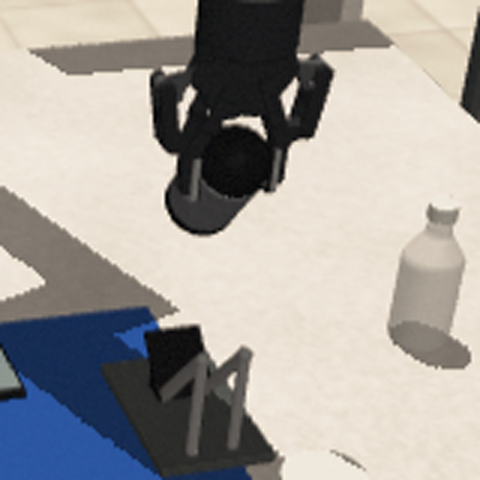

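The speaker hangs between the pads (235,160), still tilted, and the rest is empty. Next I carry it over to the disc.

arm_command(
  commands=[
    [0,-10,0,0,40],
    [-2,-20,0,0,40],
    [-2,-30,0,0,40],
    [-2,-40,0,0,40],
    [-2,-40,0,0,40],
    [-2,-40,0,0,40],
    [-2,-40,0,0,40],
    [-2,-40,0,0,40],
    [-2,-40,0,0,40],
    [-2,-40,0,0,40],
    [-2,-40,0,0,40],
    [-2,-40,0,0,40],
    [-2,-40,0,0,40],
    [-2,-40,0,0,40],
    [-2,-40,0,0,40],
    [-2,-40,0,0,40],
    [-1,-30,0,0,40],
    [-1,-20,0,0,40],
    [0,-12,0,0,40],
    [0,0,0,0,40],
  ],
)

```text
time_s: 9.35
tcp_pos: [0.5677, -0.3534, 0.2262]
tcp_rot: [0.033, -3.14, -0.002]
force: [-0.3, 0.1, -2.4]
grip_width: 0.0567
grip_force: 64.6
```

arm_command(
  commands=[
    [0,0,20,0,40],
    [0,0,20,0,40],
    [0,0,20,0,40],
    [0,0,20,0,40],
    [0,0,10,0,40],
    [0,0,5,0,40],
    [0,0,0,0,40],
    [0,0,0,0,40],
    [0,0,0,0,40],
  ],
)

```text
time_s: 10.25
tcp_pos: [0.5691, -0.3532, 0.1337]
tcp_rot: [-0.035, 3.14, -0.002]
force: [0.9, 0.6, -3.7]
grip_width: 0.0565
grip_force: 64.6
```

```bash
python3 - <<'E'
from h import *
c=shot('scene'); s=env.sense(); print(s['force'],s['grip_width'],s['tcp_pos'],s['tcp_rot'],s['joint_pos'].round(2))
p=s['tcp_pos']; q=c['R']@p+c['t']; uv=c['intrinsics']@q; u,v=(uv[:2]/uv[2]).astype(int); print(u,v)
cv2.imwrite('pics/disc2.png',cv2.resize(c['color'][v-80:v+80,u-100:u+100,::-1],(700,560),interpolation=2))
# side-view tilt from cloud: speaker points y~tcp, below TCP+.07
X=cloud(c)[v-80:v+80,u-100:u+100].reshape(-1,3); k=(abs(X[:,1]-p[1])<.008)&(X[:,2]<p[2]+.075)&(X[:,2]>.03)&(abs(X[:,0]-p[0])<.1)
P=X[k]; P=P[np.argsort(P[:,2])]; print(((P-p)*1000).round(0)[::max(1,len(P)//25)].tolist())
E
```

```text
[-0.43709838 -0.07911814 -2.36708935] 0.056591091774935785 [ 0.56900709 -0.35318026  0.13362645] [-3.49328526e-02  3.13961664e+00 -2.06668390e-03] [-0.65  0.41 -0.05  1.11  0.   -0.67]
157 264
[[-33.0, 1.0, -48.0], [-23.0, 3.0, -38.0], [-15.0, -6.0, -28.0], [-5.0, -4.0, -15.0], [1.0, -0.0, -9.0], [10.0, -7.0, 1.0], [19.0, 5.0, 11.0], [21.0, 4.0, 15.0], [26.0, 5.0, 22.0], [28.0, -4.0, 27.0], [31.0, 7.0, 30.0], [26.0, -7.0, 33.0], [31.0, 6.0, 38.0], [29.0, -4.0, 40.0], [26.0, -3.0, 44.0], [25.0, -7.0, 46.0], [19.0, 5.0, 48.0], [19.0, -5.0, 49.0], [19.0, 6.0, 53.0], [13.0, 0.0, 55.0], [18.0, -6.0, 56.0], [-15.0, 6.0, 58.0], [12.0, -5.0, 60.0], [16.0, 5.0, 61.0], [4.0, -1.0, 61.0], [-7.0, -2.0, 62.0], [-1.0, 1.0, 63.0]]
```

View pics/disc2.png

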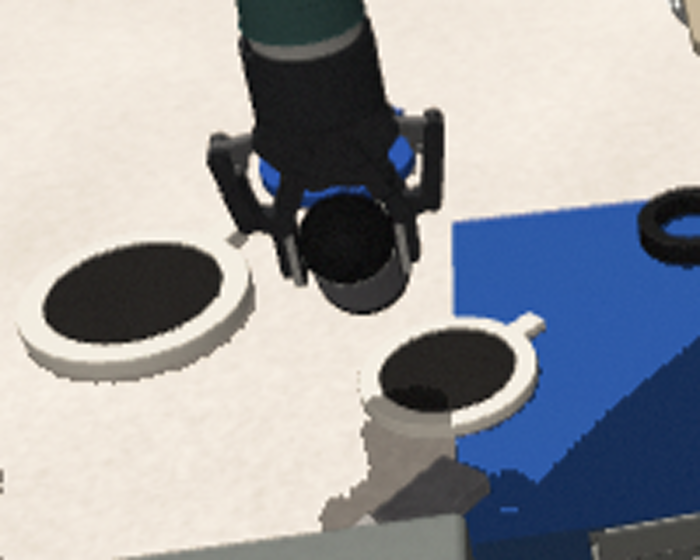

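The speaker is at (350,250), about 40 mm short of the small disc at (445,375) because I overshot in y. Tilt measures about 41°. I'll correct and descend to contact.

arm_command(
  commands=[
    [0,15,0,0,40],
    [1,15,0,0,40],
    [0,11,0,0,40],
    [0,0,15,0,40],
    [0,0,20,0,40],
    [0,0,15,0,40],
    [0,0,10,0,40],
    [0,0,5,0,40],
    [0,0,0,0,40],
    [0,0,0,0,40],
    [0,0,2,0,40],
    [0,0,2,0,40],
    [0,0,0,0,40],
  ],
)

```text
time_s: 11.6
tcp_pos: [0.5664, -0.3117, 0.0634]
tcp_rot: [-0.035, 3.141, -0.0]
force: [-0.3, -0.2, -2.8]
grip_width: 0.0565
grip_force: 64.6
```

arm_command(
  commands=[
    [0,0,1,0,40],
    [0,0,0,0,40],
    [0,0,1,0,40],
    [0,0,0,0,40],
  ],
)

```text
time_s: 12.0
tcp_pos: [0.5669, -0.3119, 0.062]
tcp_rot: [-0.035, 3.14, -0.001]
force: [0.5, 1.7, 0.8]
grip_width: 0.0563
grip_force: 64.9
```

arm_command(
  commands=[
    [0,0,1,0,40],
    [0,0,0,0,40],
  ],
)

```text
time_s: 12.2
tcp_pos: [0.5675, -0.3119, 0.0616]
tcp_rot: [-0.035, 3.139, -0.001]
force: [1.3, 1.2, 5.2]
grip_width: 0.0566
grip_force: 65.2
```

arm_command(
  commands=[
    [0,0,1,0,40],
    [3,0,-1,0,40],
    [3.4,0,-1.1,0,40],
    [0,0,0,0,40],
  ],
)

```text
time_s: 12.6
tcp_pos: [0.5602, -0.3125, 0.0619]
tcp_rot: [-0.035, 3.14, -0.002]
force: [1.7, -0.5, 3.6]
grip_width: 0.0564
grip_force: 65.1
```

arm_command(
  commands=[
    [3.3,0,-0.8,0,40],
    [3.4,0,-0.8,0,40],
    [0,0,0,0,40],
  ],
)

```text
time_s: 12.9
tcp_pos: [0.5515, -0.3116, 0.062]
tcp_rot: [0.034, -3.138, -0.001]
force: [-0.3, -0.2, -1.9]
grip_width: 0.0563
grip_force: 64.7
```

```bash
cat > tilt.py <<'E'
from h import *
c=shot('scene'); s=env.sense(); p=s['tcp_pos']; print('F',s['force'].round(1),'w',s['grip_width'],p.round(4))
X=cloud(c)[200:330,110:260].reshape(-1,3); k=(abs(X[:,1]-p[1])<.01)&(X[:,2]<p[2]+.045)&(X[:,2]>.022)&(X[:,0]>p[0]-.03)&(X[:,0]<p[0]+.07)
P=(X[k]-p)*1000; A=np.c_[P[:,2],np.ones(len(P))]
from scipy.stats import theilslopes
k=P[:,2]<12
r=theilslopes(P[k,0],P[k,2]); print('tilt',np.degrees(np.arctan(r[0])).round(1),'x at z=.012 minus tcp',r[1]+r[0]*(12-p[2]*1000),k.sum())
E
python3 tilt.py
```

```text
F [-1.2  0.3 -2.1] w 0.056783757568115684 [ 0.5517 -0.3116  0.062 ]
tilt 40.0 x at z=.012 minus tcp -33.60850009701184 52
```

It slid without turning, so the pads' torsional hold is too stiff at this press. The grip is above the centre of mass. So I'll hold it a few mm over the disc centre and loosen in small steps, to let it swing upright.

arm_command(
  commands=[
    [0,0,-6,0,40],
    [10,1,0,0,50],
    [20,0,0,0,54],
    [10,0,0,0,55],
    [0,0,0,0,56],
    [0,0,0,0,56],
    [0,0,0,0,56],
  ],
)

```text
time_s: 13.65
tcp_pos: [0.514, -0.3122, 0.0693]
tcp_rot: [-0.035, 3.14, -0.001]
force: [-0.9, -0.3, -2.4]
grip_width: 0.0566
grip_force: 64.7
```

arm_command(
  commands=[
    [0,0,0,0,56.5],
    [0,0,0,0,56.5],
  ],
)

```text
time_s: 13.85
tcp_pos: [0.5138, -0.312, 0.0691]
tcp_rot: [-0.035, 3.141, -0.0]
force: [-1.2, -0.1, -3.0]
grip_width: 0.0565
grip_force: 52.8
```

```bash
python3 tilt.py
```

```text
F [ 0.3 -0.7 -2.7] w 0.056711495351678576 [ 0.5137 -0.3119  0.069 ]
tilt 40.0 x at z=.012 minus tcp -39.97729723843584 63
```

arm_command(
  commands=[
    [3,0,0,0,57],
    [0,0,0,0,57],
  ],
)

```text
time_s: 14.1
tcp_pos: [0.5098, -0.3118, 0.0689]
tcp_rot: [0.035, -3.141, -0.0]
force: [-0.7, 0.9, -2.4]
grip_width: 0.0571
grip_force: 33.7
```

arm_command(
  commands=[
    [0,0,0,0,57.3],
    [0,0,0,0,57.3],
  ],
)

```text
time_s: 14.3
tcp_pos: [0.5103, -0.312, 0.069]
tcp_rot: [-0.035, 3.141, -0.0]
force: [-0.2, 0.5, -1.6]
grip_width: 0.0573
grip_force: 23.5
```

```bash
python3 tilt.py
```

```text
F [ 0.  -0.6 -2.3] w 0.05765616230502848 [ 0.5103 -0.312   0.0691]
tilt 40.3 x at z=.012 minus tcp -39.44976316287311 63
```

arm_command(
  commands=[
    [0,0,0,0,57.5],
    [0,0,0,0,57.5],
  ],
)

```text
time_s: 14.55
tcp_pos: [0.5103, -0.312, 0.069]
tcp_rot: [-0.035, 3.141, -0.0]
force: [0.2, 0.2, -3.1]
grip_width: 0.0573
grip_force: 17.4
```

arm_command(
  commands=[
    [0,0,0,0,57.65],
    [0,0,0,0,57.65],
  ],
)

```text
time_s: 14.75
tcp_pos: [0.5102, -0.312, 0.069]
tcp_rot: [0.035, -3.141, 0.0]
force: [0.3, -1.6, -3.0]
grip_width: 0.0576
grip_force: 13.2
```

```bash
python3 tilt.py
```

```text
F [ 0.4 -0.8 -2.6] w 0.05774470921425172 [ 0.5103 -0.3119  0.069 ]
tilt 40.2 x at z=.012 minus tcp -40.96291442436865 62
```

arm_command(
  commands=[
    [0,0,0,0,57.75],
    [0,0,0,0,57.75],
  ],
)

```text
time_s: 15.0
tcp_pos: [0.5102, -0.312, 0.069]
tcp_rot: [0.035, -3.141, 0.0]
force: [0.1, -0.1, -2.4]
grip_width: 0.058
grip_force: 10.6
```

arm_command(
  commands=[
    [0,0,0,0,57.82],
    [0,0,0,0,57.82],
  ],
)

```text
time_s: 15.2
tcp_pos: [0.5103, -0.3119, 0.069]
tcp_rot: [-0.035, 3.141, 0.0]
force: [-0.7, 1.8, -2.8]
grip_width: 0.0577
grip_force: 8.9
```

```bash
python3 tilt.py
```

```text
F [-0.   0.5 -2.1] w 0.05780974803447117 [ 0.5103 -0.312   0.069 ]
tilt 39.9 x at z=.012 minus tcp -40.56582870002774 64
```

arm_command(
  commands=[
    [0,0,0,0,57.9],
    [0,0,0,0,57.9],
  ],
)

```text
time_s: 15.45
tcp_pos: [0.5103, -0.312, 0.069]
tcp_rot: [-0.035, 3.141, -0.0]
force: [0.5, 0.3, -3.2]
grip_width: 0.0581
grip_force: 7.0
```

arm_command(
  commands=[
    [0,0,0,0,57.96],
    [0,0,0,0,57.96],
    [0,0,0,0,57.96],
  ],
)

```text
time_s: 15.75
tcp_pos: [0.5103, -0.3119, 0.069]
tcp_rot: [0.035, -3.141, -0.0]
force: [0.1, -0.4, -3.2]
grip_width: 0.0581
grip_force: 5.8
```

```bash
python3 tilt.py
```

```text
F [ 0.5  0.2 -3.1] w 0.05808278026482153 [ 0.5103 -0.312   0.069 ]
tilt 39.9 x at z=.012 minus tcp -40.94208302815397 69
```

arm_command(
  commands=[
    [0,0,0,0,58.0],
    [0,0,0,0,58.0],
    [0,0,0,0,58.0],
  ],
)

```text
time_s: 16.1
tcp_pos: [0.5103, -0.312, 0.069]
tcp_rot: [-0.035, 3.141, -0.0]
force: [-0.6, -0.4, -2.8]
grip_width: 0.0577
grip_force: 5.2
```

arm_command(
  commands=[
    [0,0,0,0,58.04],
    [0,0,0,0,58.04],
    [0,0,0,0,58.04],
  ],
)

```text
time_s: 16.4
tcp_pos: [0.5102, -0.312, 0.069]
tcp_rot: [0.035, -3.141, -0.0]
force: [0.7, -0.2, -3.2]
grip_width: 0.0586
grip_force: 4.4
```

```bash
python3 tilt.py
```

```text
F [-0.3  0.  -2.9] w 0.05806374746246177 [ 0.5102 -0.3119  0.069 ]
tilt 32.0 x at z=.012 minus tcp -25.00074416633697 93
```

It has begun to swing (40° to 32°). I'll keep holding here.

arm_command(
  commands=[
    [0,0,0,0,58.04],
    [0,0,0,0,58.04],
    [0,0,0,0,58.04],
    [0,0,0,0,58.04],
    [0,0,0,0,58.04],
  ],
)

```text
time_s: 16.95
tcp_pos: [0.5102, -0.312, 0.069]
tcp_rot: [0.035, -3.141, -0.0]
force: [-0.5, 0.3, -3.3]
grip_width: 0.0584
grip_force: 4.4
```

```bash
python3 tilt.py
```

```text
F [ 0.3  0.1 -2.4] w 0.05818011773318405 [ 0.5103 -0.312   0.069 ]
tilt 31.5 x at z=.012 minus tcp -26.01147073762981 95
```

arm_command(
  commands=[
    [0,0,0,0,58.06],
    [0,0,0,0,58.06],
    [0,0,0,0,58.06],
  ],
)

```text
time_s: 17.3
tcp_pos: [0.5103, -0.312, 0.069]
tcp_rot: [-0.035, 3.141, -0.0]
force: [-0.4, 0.4, -2.6]
grip_width: 0.0582
grip_force: 4.1
```

arm_command(
  commands=[
    [0,0,0,0,58.08],
    [0,0,0,0,58.08],
    [0,0,0,0,58.08],
  ],
)

```text
time_s: 17.6
tcp_pos: [0.5103, -0.312, 0.069]
tcp_rot: [0.035, -3.141, -0.0]
force: [-0.0, -0.4, -3.8]
grip_width: 0.058
grip_force: 3.7
```

```bash
python3 tilt.py
```

```text
F [ 0.3  0.3 -2.4] w 0.05792170956628328 [ 0.5103 -0.312   0.069 ]
tilt 29.0 x at z=.012 minus tcp -20.660404458891282 102
```

arm_command(
  commands=[
    [0,0,0,0,58.12],
    [0,0,0,0,58.12],
    [0,0,0,0,58.12],
  ],
)

```text
time_s: 17.95
tcp_pos: [0.5103, -0.312, 0.0691]
tcp_rot: [-0.035, 3.141, -0.0]
force: [0.8, 0.4, -2.7]
grip_width: 0.058
grip_force: 3.2
```

```bash
python3 tilt.py
```

```text
F [ 0.4  0.6 -1.6] w 0.05829172464154592 [ 0.5103 -0.312   0.0691]
tilt 22.6 x at z=.012 minus tcp -11.460817376605544 121
```

arm_command(
  commands=[
    [0,0,0,0,58.15],
    [0,0,0,0,58.15],
    [0,0,0,0,58.15],
  ],
)

```text
time_s: 18.3
tcp_pos: [0.5103, -0.312, 0.0691]
tcp_rot: [-0.035, 3.141, -0.0]
force: [-0.5, 1.0, -2.5]
grip_width: 0.0584
grip_force: 2.6
```

```bash
python3 tilt.py
```

```text
F [-0.1 -0.9 -3.1] w 0.05816681106154702 [ 0.5103 -0.312   0.069 ]
tilt 23.2 x at z=.012 minus tcp -11.564387268999551 121
```

arm_command(
  commands=[
    [0,0,0,0,58.18],
    [0,0,0,0,58.18],
    [0,0,0,0,58.18],
  ],
)

```text
time_s: 18.65
tcp_pos: [0.5103, -0.312, 0.069]
tcp_rot: [0.035, -3.141, 0.0]
force: [0.3, -0.7, -2.2]
grip_width: 0.0583
grip_force: 2.1
```

```bash
python3 tilt.py
```

```text
F [-0.6  0.8 -1.9] w 0.05813976291412732 [ 0.5102 -0.312   0.069 ]
tilt 22.5 x at z=.012 minus tcp -10.364263220324155 121
```

Tilt is down to 22°. I'll firm the grip slightly, set the foot's front rim on the disc 25 mm ahead of centre, then roll it upright by moving back and down.

arm_command(
  commands=[
    [0,0,0,0,57.8],
    [-8,0,0,0,57.8],
    [-14,0,0,0,57.8],
    [-7,0,0,0,57.8],
    [0,0,2,0,57.8],
    [0,0,2,0,57.8],
    [0,0,1,0,57.8],
    [0,0,0,0,57.8],
  ],
)

```text
time_s: 19.5
tcp_pos: [0.5433, -0.3127, 0.068]
tcp_rot: [-0.036, 3.134, -0.005]
force: [0.6, 1.8, 10.5]
grip_width: 0.0581
grip_force: 9.5
```

```bash
python3 tilt.py
```

```text
F [ 0.8  1.3 11.2] w 0.0575130956863004 [ 0.5432 -0.3127  0.068 ]
tilt 22.9 x at z=.012 minus tcp -10.873258992713703 118
```

arm_command(
  commands=[
    [3,0,0,0,57.8],
    [3,0,0,0,57.8],
    [3,0,0,0,57.8],
    [0,0,0,0,57.8],
  ],
)

```text
time_s: 19.95
tcp_pos: [0.5325, -0.313, 0.0668]
tcp_rot: [-0.035, 3.137, -0.005]
force: [-0.6, 1.0, 8.1]
grip_width: 0.0579
grip_force: 8.1
```

```bash
python3 tilt.py
```

```text
F [-0.2  0.3  7.8] w 0.05796136300975586 [ 0.5326 -0.313   0.0668]
tilt 15.3 x at z=.012 minus tcp -0.6676034086353049 139
```

arm_command(
  commands=[
    [3.5,0,0.3,0,57.8],
    [3.5,0,0.5,0,57.8],
    [3.5,0,0.6,0,57.8],
    [3.3,0,0.8,0,57.8],
    [0,0,0,0,57.8],
  ],
)

```text
time_s: 20.5
tcp_pos: [0.5167, -0.3129, 0.0629]
tcp_rot: [-0.034, 3.141, -0.004]
force: [-2.1, -0.8, 6.1]
grip_width: 0.058
grip_force: 8.1
```

```bash
python3 tilt.py
```

```text
F [-2.5 -1.6  5.3] w 0.058145476084186166 [ 0.5168 -0.3129  0.0629]
tilt 2.2 x at z=.012 minus tcp 15.541884406864689 153
```

arm_command(
  commands=[
    [2,0,0.5,0,57.8],
    [0,0,0.5,0,57.8],
    [0,0,0,0,58.2],
    [0,0,0,0,58.6],
    [0,0,0,0,60],
    [0,0,0,0,63],
    [0,0,0,0,68],
    [0,0,0,0,75],
    [0,0,0,0,75],
  ],
)

```text
time_s: 21.45
tcp_pos: [0.5143, -0.3116, 0.0605]
tcp_rot: [0.035, -3.141, -0.001]
force: [0.7, -0.5, 0.5]
grip_width: 0.0748
grip_force: 0.0
```

```bash
python3 tilt.py; python3 - <<'E'
from h import *
c=shot('scene');t=shot('top')
cv2.imwrite('pics/up.png',np.hstack([cv2.resize(c['color'][190:330,110:250,::-1],(400,400),interpolation=2),cv2.resize(t['color'][200:280,360:440,::-1],(400,400),interpolation=2)]))
E
```

```text
F [-0.6 -0.  -0.9] w 0.07514760118906422 [ 0.5144 -0.3117  0.0607]
tilt -0.7 x at z=.012 minus tcp 18.217286638098688 156
```

View pics/up.png

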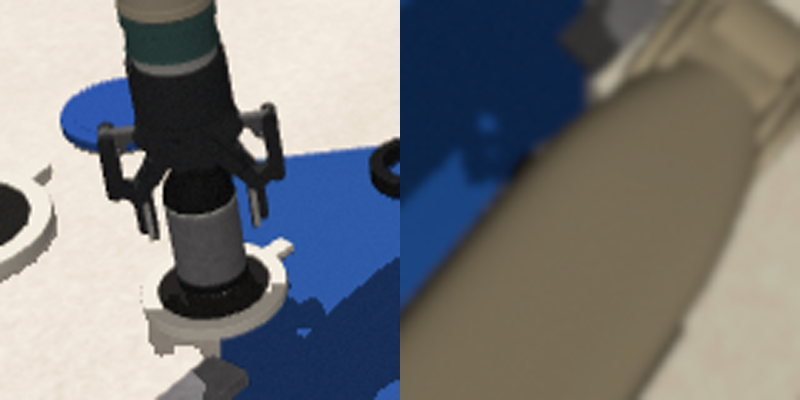

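The speaker stands upright and released on the disc (left panel: body 208,250; dark top about 213,285). Next is a check of its centring.

```bash
python3 - <<'E'
from h import *
c=load('scene'); g=c['color'].astype(int); mx=g.max(2)
for u in (180,182,184): print(u,[(v,int(mx[v,u])) for v in range(276,304)])
for v in (268,276,282): 
    print(v,mx[v,160:206].tolist())
X=cloud(c); P=X[255:292,165:200].reshape(-1,3); P=P[(P[:,2]>.03)&(P[:,2]<.085)&(P[:,0]<.56)&(P[:,0]>.48)]
from scipy.optimize import least_squares
r=least_squares(lambda p:np.hypot(P[:,0]-p[0],P[:,1]-p[1])-.029,[.51,-.312],loss='soft_l1',f_scale=.002);print('cyl',r.x,len(P),abs(r.fun).mean())
# outer white disc ellipse at z=.012
m=(mx>150)&(g[...,2]>130); k=np.abs(X[...,2]-.013)<.006
D=X[(mx>120)&k]; D=D[(np.hypot(D[:,0]-.51,D[:,1]+.3125)<.075)&(np.hypot(D[:,0]-.51,D[:,1]+.3125)>.04)]
print('disc pts',len(D),D.min(0),D.max(0))
E
```

```text
180 [(276, 77), (277, 74), (278, 74), (279, 78), (280, 71), (281, 73), (282, 75), (283, 75), (284, 72), (285, 75), (286, 73), (287, 73), (288, 72), (289, 73), (290, 35), (291, 17), (292, 13), (293, 27), (294, 21), (295, 19), (296, 21), (297, 20), (298, 22), (299, 22), (300, 20), (301, 46), (302, 123), (303, 135)]
182 [(276, 73), (277, 73), (278, 72), (279, 73), (280, 72), (281, 74), (282, 77), (283, 73), (284, 72), (285, 70), (286, 72), (287, 71), (288, 72), (289, 71), (290, 34), (291, 17), (292, 20), (293, 23), (294, 21), (295, 22), (296, 21), (297, 19), (298, 22), (299, 21), (300, 19), (301, 44), (302, 123), (303, 135)]
184 [(276, 70), (277, 72), (278, 73), (279, 75), (280, 72), (281, 72), (282, 72), (283, 74), (284, 76), (285, 74), (286, 74), (287, 74), (288, 74), (289, 64), (290, 30), (291, 16), (292, 18), (293, 38), (294, 25), (295, 20), (296, 20), (297, 21), (298, 18), (299, 22), (300, 20), (301, 69), (302, 127), (303, 134)]
268 [32, 72, 107, 65, 28, 139, 239, 238, 155, 64, 68, 66, 67, 72, 69, 72, 75, 75, 75, 74, 73, 75, 73, 72, 71, 70, 69, 66, 66, 65, 62, 61, 57, 51, 108, 167, 166, 166, 89, 91, 106, 132, 168, 167, 167, 168]
276 [238, 240, 240, 239, 238, 237, 238, 237, 239, 239, 105, 68, 70, 70, 69, 69, 72, 70, 74, 74, 77, 76, 73, 69, 70, 72, 70, 70, 69, 66, 64, 64, 62, 58, 56, 122, 242, 238, 234, 232, 205, 181, 193, 232, 235, 243]
282 [243, 243, 241, 242, 241, 241, 243, 243, 242, 242, 242, 107, 65, 68, 74, 74, 77, 76, 74, 74, 75, 77, 77, 72, 72, 73, 73, 74, 71, 70, 67, 62, 60, 59, 56, 54, 25, 37, 36, 38, 37, 60, 181, 242, 242, 243]
cyl [ 0.50407804 -0.31120846] 493 0.0016103136384800938
disc pts 533 [ 0.44906687 -0.37081099  0.0071995 ] [ 0.57638404 -0.24733444  0.01881728]
```

```bash
python3 - <<'E'
from h import *
c=load('scene')
print('front cyl z18',cast(c,182,289.7,.018),'z12',cast(c,182,291.8,.012),'rubber front',cast(c,182,301.3,.012),'edges',cast(c,171.3,282,.034),cast(c,195.7,282,.034))
v=np.array([cast(c,182,300,0)-( -c['R'].T@c['t'])]);v/=np.linalg.norm(v[:,:2]);print(v)
E
```

```text
front cyl z18 [ 0.51946224 -0.31665332  0.018     ] z12 [ 0.51976768 -0.31748705  0.012     ] rubber front [ 0.5553831  -0.31770051  0.012     ] edges [ 0.50552783 -0.33915999  0.034     ] [ 0.51726113 -0.28266371  0.034     ]
[[-0.9945463  -0.10429605 -0.79521755]]
```

```bash
python3 - <<'E'
from h import *
c=load('scene');X=cloud(c)
for v in range(270,312,2): print(v,np.median(X[v,179:186],0).round(4))
m=c['color'].astype(int).max(2)
print([(v,int(m[v,182])) for v in range(236,268)])
E
```

```text
270 [ 0.5336 -0.3074  0.0852]
272 [ 0.5336 -0.3084  0.0798]
274 [ 0.533  -0.3091  0.0732]
276 [ 0.5329 -0.3096  0.0676]
278 [ 0.5321 -0.3106  0.0617]
280 [nan nan nan]
282 [ 0.5322 -0.3126  0.0498]
284 [ 0.5323 -0.3133  0.0447]
286 [ 0.5338 -0.3138  0.0391]
288 [ 0.5306 -0.3149  0.0317]
290 [ 0.5323 -0.3155  0.0268]
292 [ 0.5333 -0.3164  0.0223]
294 [ 0.5297 -0.3174  0.0131]
296 [ 0.5379 -0.3177  0.013 ]
298 [ 0.545  -0.3174  0.0134]
300 [ 0.5551 -0.3175  0.0154]
302 [ 0.5577 -0.3174  0.0129]
304 [ 0.5676 -0.3175  0.0138]
306 [ 0.5711 -0.3176  0.0112]
308 [ 0.5701 -0.3189  0.0041]
310 [ 0.5747 -0.3192  0.003 ]
[(236, 28), (237, 25), (238, 24), (239, 27), (240, 29), (241, 26), (242, 27), (243, 26), (244, 27), (245, 27), (246, 26), (247, 28), (248, 27), (249, 21), (250, 17), (251, 16), (252, 16), (253, 14), (254, 19), (255, 16), (256, 19), (257, 18), (258, 20), (259, 17), (260, 14), (261, 18), (262, 18), (263, 16), (264, 66), (265, 107), (266, 84), (267, 75)]
```

The speaker's axis is near x=0.504 against the disc centre at 0.510, and the pads sit about 10 mm ahead of that axis. I'll regrip on the axis, shift about 6 mm, and set it down again for over a second.

arm_command(
  commands=[
    [5,0,0,0,75],
    [5,0,0,0,75],
    [0,0,0,0,70],
    [0,0,0,0,62],
    [0,0,0,0,58],
    [0,0,0,0,56.5],
    [0,0,0,0,56.5],
    [0,0,0,0,56.5],
    [0,0,-2,0,56.5],
    [0,0,-2,0,56.5],
    [-3,0,0,0,56.5],
    [-3,0,0,0,56.5],
    [0,0,0,0,56.5],
    [0,0,2,0,56.5],
    [0,0,1.5,0,56.5],
    [0,0,0,0,56.5],
  ],
)

```text
time_s: 23.2
tcp_pos: [0.5105, -0.3119, 0.0613]
tcp_rot: [-0.035, 3.141, 0.0]
force: [-0.4, 0.7, -1.8]
grip_width: 0.0571
grip_force: 37.8
```

arm_command(
  commands=[
    [0,0,0.5,0,56.5],
    [0,0,0,0,57.5],
    [0,0,0,0,58.2],
    [0,0,0,0,59],
    [0,0,0,0,62],
    [0,0,0,0,67],
    [0,0,0,0,72],
    [0,0,0,0,72],
    [0,0,0,0,72],
    [0,0,0,0,72],
    [0,0,0,0,72],
    [0,0,0,0,72],
    [0,0,0,0,72],
    [0,0,0,0,72],
    [0,0,0,0,72],
    [0,0,0,0,72],
    [0,0,0,0,72],
    [0,0,0,0,72],
    [0,0,0,0,72],
  ],
)

```text
time_s: 25.1
tcp_pos: [0.5105, -0.312, 0.0608]
tcp_rot: [-0.035, 3.141, -0.0]
force: [0.7, -0.6, -0.2]
grip_width: 0.072
grip_force: 0.0
```

```bash
cat > cyl.py <<'E'
from h import *
from scipy.optimize import least_squares
c=shot('scene'); X=cloud(c); P=X[255:292,160:205].reshape(-1,3); P=P[(P[:,2]>.03)&(P[:,2]<.085)&(np.hypot(P[:,0]-.51,P[:,1]+.312)<.042)]
r=least_squares(lambda p:np.hypot(P[:,0]-p[0]-p[2]*(P[:,2]-.05),P[:,1]-p[1]-p[3]*(P[:,2]-.05))-.029,[.51,-.312,0,0],loss='soft_l1',f_scale=.002);print('cyl',r.x.round(4),len(P)); s=env.sense();print(s['tcp_pos'],s['force'])
E
python3 cyl.py
```

```text
cyl [ 0.5101 -0.311   0.0106 -0.0128] 502
[ 0.51043963 -0.31196904  0.06082766] [ 0.03286137  0.32705813 -0.38707797]
```

Centred to within about 1 mm, upright, and released for over a second. Next: regrip, lift, and carry it over the bin.

arm_command(
  commands=[
    [0,0,0,0,64],
    [0,0,0,0,58],
    [0,0,0,0,56],
    [0,0,0,0,55],
    [0,0,0,0,55],
    [0,0,-3,0,55],
    [0,0,-10,0,55],
    [0,0,-20,0,55],
    [0,0,-30,0,55],
    [0,0,-30,0,55],
    [0,0,-30,0,55],
    [0,0,-20,0,55],
    [0,0,-10,0,55],
    [0,0,0,0,55],
  ],
)

```text
time_s: 26.55
tcp_pos: [0.5112, -0.3124, 0.2153]
tcp_rot: [-0.035, 3.139, -0.002]
force: [0.9, 0.0, -2.7]
grip_width: 0.0565
grip_force: 64.5
```

arm_command(
  commands=[
    [-3,15,0,0,55],
    [-6,30,0,0,55],
    [-6,35,0,0,55],
    [-8,40,0,0,55],
    [-8,40,0,0,55],
    [-8,40,0,0,55],
    [-6,35,0,0,55],
    [-5,27,0,0,55],
    [-3,15,0,0,55],
    [0,0,0,-0.11,55],
    [0,0,0,-0.11,55],
    [0,0,0,-0.11,55],
    [0,0,0,-0.108,55],
    [0,0,0,0,55],
    [0,0,0,0,55],
  ],
)

```text
time_s: 28.05
tcp_pos: [0.5566, -0.0339, 0.2129]
tcp_rot: [0.712, -3.058, -0.001]
force: [-0.9, -0.9, -2.9]
grip_width: 0.057
grip_force: 64.7
```

```bash
python3 - <<'E'
from h import *
s=env.sense(); print(s['tcp_pos'],s['tcp_rot'],s['force'],s['grip_width'])
M=Ro.from_rotvec(s['tcp_rot']).as_matrix(); print('yaw',np.degrees(np.arctan2(M[1,0],M[0,0])))
c=shot('scene');X=cloud(c)
from scipy.optimize import least_squares
P=X[215:320,245:360].reshape(-1,3); P=P[(abs(P[:,2]-.118)<.01)][:,:2]
def f(p):
    C,S=np.cos(p[2]),np.sin(p[2]); d=P-p[:2]; q=np.abs(np.c_[d@[C,S],d@[-S,C]])-[.058,.078]
    return np.where((q<0).all(1),q.max(1),np.hypot(*np.maximum(q,0).T))
r=least_squares(f,[.558,-.033,.46],loss='soft_l1',f_scale=.002); print('bin',r.x.round(4),len(P))
for tgt in ((.5575,-.034),):
    print('tool shift mm',(M.T@(np.r_[tgt,s['tcp_pos'][2]]-s['tcp_pos'])*1000).round(1))
cv2.imwrite('pics/bin.png',cv2.resize(c['color'][130:320,200:400,::-1],(600,570),interpolation=2))
E
```

```text
[ 0.55660344 -0.03386417  0.21288666] [ 7.12182343e-01 -3.05805421e+00 -9.83801818e-04] [-0.88534272 -0.85047327 -2.86761313] 0.05698078048020433
yaw -153.78037679254635
bin [ 0.5589 -0.034   0.4601] 829
tool shift mm [-0.7 -0.5 -0. ]
```

View pics/bin.png

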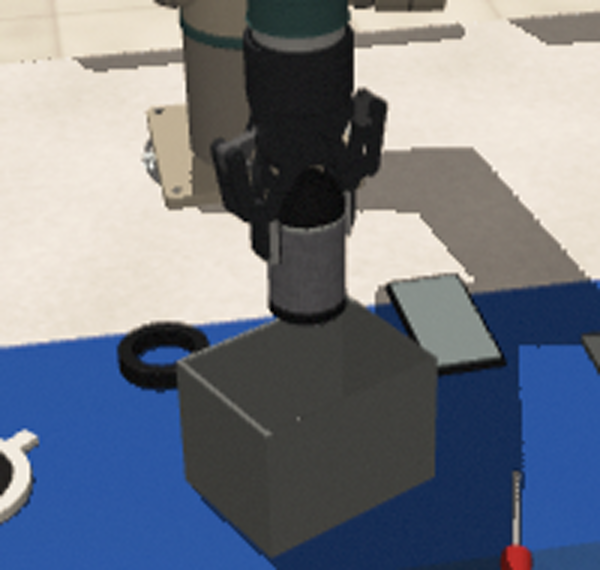

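The upright speaker (310,260) hangs over the bin opening (310,380), aligned with the bin's axes. I'll descend, slowly at the end.

arm_command(
  commands=[
    [-1,0,10,0,55],
    [0,0,20,0,55],
    [0,0,25,0,55],
    [0,0,25,0,55],
    [0,0,20,0,55],
    [0,0,20,0,55],
    [0,0,15,0,55],
    [0,0,8,0,55],
    [0,0,4,0,55],
    [0,0,2,0,55],
    [0,0,0,0,55],
    [0,0,0,0,55],
  ],
)

```text
time_s: 29.3
tcp_pos: [0.559, -0.0335, 0.0656]
tcp_rot: [-0.716, 3.057, -0.001]
force: [-0.3, 0.3, -3.3]
grip_width: 0.0568
grip_force: 64.7
```

arm_command(
  commands=[
    [0,0,1,0,55],
    [0,0,1,0,55],
    [0,0,1,0,55],
    [0,0,1,0,55],
    [0,0,0,0,55],
  ],
)

```text
time_s: 29.8
tcp_pos: [0.558, -0.0334, 0.0606]
tcp_rot: [0.716, -3.058, -0.0]
force: [1.2, -0.1, -3.0]
grip_width: 0.0567
grip_force: 64.7
```

arm_command(
  commands=[
    [0,0,1,0,55],
    [0,0,1,0,55],
    [0,0,0.7,0,55],
    [0,0,0,0,55],
  ],
)

```text
time_s: 30.2
tcp_pos: [0.5581, -0.0334, 0.0579]
tcp_rot: [0.716, -3.058, -0.0]
force: [-0.1, 0.6, -3.4]
grip_width: 0.0566
grip_force: 64.7
```

arm_command(
  commands=[
    [0,0,0.5,0,55],
    [0,0,0,0,55],
  ],
)

```text
time_s: 30.4
tcp_pos: [0.5582, -0.0334, 0.0576]
tcp_rot: [0.717, -3.059, -0.0]
force: [0.4, -0.9, -2.8]
grip_width: 0.0566
grip_force: 64.7
```

arm_command(
  commands=[
    [0,0,0.5,0,55],
    [0,0,0.5,0,55],
    [0,0,0,0,55],
  ],
)

```text
time_s: 30.7
tcp_pos: [0.5584, -0.0334, 0.0573]
tcp_rot: [-0.716, 3.058, -0.0]
force: [-2.8, 0.2, 3.5]
grip_width: 0.0566
grip_force: 65.3
```

arm_command(
  commands=[
    [0,0,0.5,0,55],
    [0,0,0,0,55],
  ],
)

```text
time_s: 30.9
tcp_pos: [0.5584, -0.0334, 0.0573]
tcp_rot: [-0.717, 3.058, -0.0]
force: [-2.9, 0.2, 7.7]
grip_width: 0.0564
grip_force: 65.7
```

The foot is on the floor. Releasing gently, then withdrawing straight up.

arm_command(
  commands=[
    [0,0,0,0,57],
    [0,0,0,0,57.8],
    [0,0,0,0,58.3],
    [0,0,0,0,60],
    [0,0,0,0,65],
    [0,0,0,0,72],
    [0,0,0,0,78],
    [0,0,0,0,78],
    [0,0,-4,0,78],
    [0,0,-10,0,78],
    [0,0,-20,0,78],
    [0,0,-30,0,78],
    [0,0,-40,0,78],
    [0,0,-40,0,78],
    [0,0,-40,0,78],
    [0,0,-40,0,78],
    [0,0,-20,0,78],
    [0,0,0,0,78],
  ],
)

```text
time_s: 32.7
tcp_pos: [0.5606, -0.0338, 0.3056]
tcp_rot: [-0.715, 3.05, -0.006]
force: [0.9, 0.4, 0.5]
grip_width: 0.0779
grip_force: 0.0
```

arm_command(
  commands=[
    [20,-20,0,0,78],
    [30,-30,0,0,78],
    [30,-40,0,0,78],
    [30,-40,0,0,78],
    [20,-40,0,0,78],
    [0,-40,0,0,78],
    [0,-40,0,0,78],
    [0,-20,0,0,78],
    [0,0,0,0,78],
    [0,0,0,0,78],
  ],
)

```text
time_s: 33.7
tcp_pos: [0.5608, -0.3325, 0.2987]
tcp_rot: [0.715, -3.057, -0.004]
force: [0.8, 1.0, 0.2]
grip_width: 0.0781
grip_force: 0.0
```

```bash
python3 - <<'E'
from h import *
c=shot('scene');t=shot('top'); s=env.sense(); print(s['tcp_pos'],s['force'],s['time_s'])
cv2.imwrite('pics/end.png',np.hstack([cv2.resize(c['color'][200:340,230:370,::-1],(400,400),interpolation=2),cv2.resize(t['color'][180:260,275:355,::-1],(400,400),interpolation=2)]))
X=cloud(t); P=X[190:255,280:350].reshape(-1,3); k=(P[:,2]>.085)&(np.hypot(P[:,0]-.558,P[:,1]+.034)<.04); print('dome top',P[k][:,2].max(),np.median(P[k],0),P[k][P[k][:,2]>.115].mean(0))
E
```

```text
[ 0.56095213 -0.33172084  0.29968204] [-0.0474073   0.38621515 -0.23063251] 33.8
dome top 0.13441172299819562 [ 0.55388931 -0.03156168  0.11635599] [ 0.55683919 -0.03083887  0.12184592]
```

View pics/end.png

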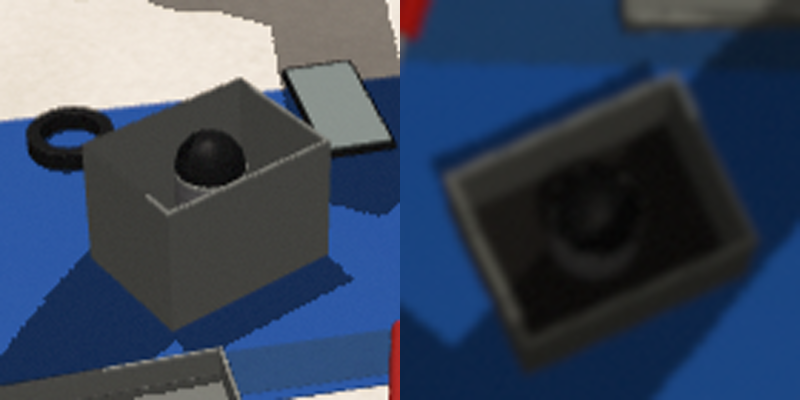

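The speaker stands upright in the middle of the bin, dome at (210,158) left and (595,210) right, and the bin has not moved. The gripper is well clear.

```bash
python3 -c "
from plant import env
print(env.sign_off())"
```

```text
the job is handed in; nothing more can be done
None
```

The job is handed in at about 34 s: the speaker stood released for over a second at the middle of the small white disc, and now stands upright and let go on the bin's floor, with the bin unmoved.

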